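# Grade ore lumps by heft and charge the sample mill

### The arm

A 6-joint arm with a two-finger parallel gripper is mounted at the origin on a cart in front of the work surface, level with it; the furniture and walls round the work are solid. World frame = base frame: x ahead of the robot, y to its left, z up, the work surface at z = 0. Lengths are in m, angles in degrees, forces in N, time in s.
With the tool pointing down it reaches from about 0.25 to 0.725 m from the base axis. Payload 9.7 kg.
Tool frame: the origin (TCP) lies between the finger pads; the fingertips stand 11 mm ahead of it and the grasp point (between the pads) lies 8 mm behind it; y points along the fingers, x is the direction in which the jaws open and shut, and the axes are right-handed (so a half turn about y gives the same grasp; the last joint's range is limited). The gripper opens to 85 mm and grips with 20 to 120 N. Pads are 22 mm wide; open, the fingers measure 114 mm over their backs; the gripper's body (76 mm by 85 mm) begins 54 mm behind the grasp point. The pads swing forward as they close: fully open they stand 13 mm farther back than shut.
Start: joints at [72.365, 4.979, 10.078, 95.1, 0, 90], TCP at [0.167, 0.524, 0.242] pointing down, gripper open.
Joint ranges: [-179.16, 179.16], [-48.56, 103.87], [-65.8, 70.77], [-126.05, 130.52], [-82.76, 87.17], [-180, 180]. Speed limits (degrees/s): [127.2, 127.2, 147.25, 180, 180, 180].

### API

Orientations are given as [roll, pitch, yaw] about the fixed x, y, z axes, in that order (R = Rz(yaw) Ry(pitch) Rx(roll)).
In Python, from workcell import bot, vision gives the robot as it stands. The module is installed in compiled form; this text tells all that it offers.
- The arm moves only by the shell command python3 -m crank 'ROWS' [OPENING] [FORCE]. ROWS is text: rows parted by semicolons, each of 6 numbers parted by spaces: the shift along the tool's x, y, z in m, then the turn, a rotation vector about the tool's x, y, z in rad. A call has 1 to 8 rows; each row is the pose to reach, as a shift and turn from the pose commanded when the call began, along the tool's axes at that moment; what a row does not reach only later rows make up. A row lasts 1/10 s, in which the tool goes at most 50 mm and 8.59 degrees, less where a joint would pass 70% of its speed; a pose out of reach is approached as far as the arm can. A call with a gripper value outside its range is refused whole. OPENING is the gripper's target within -1 to 1 (shut at 1, half-way at 0, fully open at -1), set as the call begins (- or left out, the last holds). The fingers move at their own pace and stop on an object; FORCE is the grip in N (left out, the last holds). Time passes only in rows, so rows that repeat a pose let the fingers close. It gives the time, the measured TCP pose, the force and the opening at its end, in the units of the state.
- bot.get_obs(): the state, without advancing time (a new reading comes with each control period).
- vision.camera(name): name is "side" or "top" or "wrist"; returns the picture (420x560x3 uint8, red, green, blue); there is no depth.
- vision.get_calibration(name): a dict with "fx", "fy", "cx", "cy" (pixels), "rvec" (rotation vector, rad) and "tvec" (3), from world to camera coordinates, as OpenCV has them. Camera axes: x right, y down, z forward; pixel columns grow to the right and rows downward; lengths in m; the calibration is good to about 2 mm. The wrist camera is an equidistant fisheye: a pixel r from the principal point sees the ray r / f radians off the axis. A picture is of the moment at which its call begins: read the wrist's pose just before it. get_calibration takes no time and is no camera call; for the wrist camera it gives the pose at the moment of the call.
- bot.job_done(): hands the job in, once; it reports no verdict.
The state is a dict: "time": time; "q": joint angles; "qd": joint speeds; "joint_efforts": joint torques, N m; "ee_pos": TCP position; "tcp_rot": TCP orientation; "wrist_force": force on the tool from outside, world axes, zero at the start; "torque": the same for the moment, N m; "opening": finger opening in m.
Only numpy, scipy, OpenCV 4.12 (cv2) and the standard library are available. Lean on these libraries where they do the work, as an engineer would, in place of code of your own. Each camera call takes 0.05 s, during which the arm holds its last target. There are 200 camera calls.

### The job

Switch the mill's isolator fully off, then heft each dark ore lump: set those over 300 g in the tipping pan and those under 300 g in the wooden tray. When every lump is sorted, push the lever over to its stop to tip the pan into the feed bin (do so even if no lump was heavy enough), bring the pan back level, and only then turn the isolator fully on again. Leave the two glass jars alone, and never tip the pan while the isolator is on.

Things in the scene. Friction and masses are not known exactly. Their poses are not given: they have to be found in the camera images.
- lump_a: a dark grey lump of ore, 56 x 54 x 42 mm tall, origin at the centre of its underside; grip it across any side, about 55 mm. All look alike; each weighs 150 to 500 g, drawn afresh at each start. Over 300 g is rich, under is poor; within 45 g of that either answer counts. 3 or 4 of the five are present, on the worktop at the right, in front of a fixed volcano model in a low wooden tray.
- lump_b: another ore lump, just like lump_a, of its own unknown weight
- lump_c: another ore lump, just like lump_a, of its own unknown weight
- lump_d: another ore lump, just like lump_a, of its own unknown weight
- lump_e: another ore lump, just like lump_a, of its own unknown weight
- mill: the sample mill, fixed: a grey base plate (420 x 300 mm, 12 mm thick) with two 194 mm high posts that carry the tipping pan, behind the pan a green feed bin, and at its left a grey isolator box with a red handle. Origin at table height under the centre of the level pan; its x points from the robot's side towards the bin, y to the left, z up; it stands turned by up to 0.1 rad. The pan's pivot axis runs along y, 50 mm ahead (x) of the origin and 170 mm up.
- pan_floor (a point): the aluminium tipping pan: the point is the centre of its floor, which is 150 mm above the table when level; inside 210 x 210 mm, with side and front walls 28 mm high; the far (+x) edge is an open lip that slopes up 10 mm. Room for four lumps two by two, 48 mm each way from the centre.
- cradle (a joint): tilt of the pan and its lever, rad: 0 level (at its rest stop), growing as the pan tips away from the robot over the bin, 1.35 at the other stop. Stiff enough (0.8 N m) to stay where it is left; with a loaded pan up to about 2.5 N m.
- lever_knob (a point): centre of the red ball knob (32 mm diameter) at the end of the cradle's lever, a 13 mm round rod 170 mm long from the pivot axis, 158 mm to the right (mill -y) of the pan's centre line. At rest the lever leans 0.78 rad from upright towards the robot (knob about 291 mm up); push it away from the robot, in an arc about the pivot axis, to tip the pan, until it leans 0.57 rad the other way; push it back from the far side to level it.
- bin_floor (a point): centre of the feed bin's floor, 16 mm above the table; inside 238 x 238 mm, axes as the mill's; walls 70 mm high, 130 mm at the far end. The tipped pan drops its load here; it starts empty.
- isolator (a joint): turn of the isolator handle, rad: 0 off (handle bar along the mill's x), 1.2 on (turned clockwise seen from above by that much); stops at both ends, friction 0.12 N m; starts at or near on.
- isolator_grip (a point): the handle's grip point, on its vertical turning axis, 155 mm above the table, in the middle of the red grip bar, which is 72 mm long, 16 mm thick and 30 mm high (its top 167 mm above the table; the 76 x 84 mm box under it is 120 mm high); its x axis runs along the bar.
- waste_tray: pale wooden tray for the poor lumps, fixed, 210 x 210 mm, walls 6 mm thick and 22 mm high, floor 6 mm thick; origin under its centre. Room for four lumps two by two, 48 mm each way from the centre.
- mineral_jar_a: bystander: glass jar with black cap, 51 mm wide and 75 mm high, at the left; origin under its centre
- mineral_jar_b: bystander: glass jar with black cap, 51 mm wide and 75 mm high, at the right; origin under its centre

How it is judged:
By the outcome, as a careful person would: the job done as asked, in the order asked, and still so for the second after the job is handed in, with the robot touching nothing.
Of lump_a, lump_b, lump_c, lump_d, lump_e only 3 to 4 are there at a start; the rules pass over those that are not, and their reading is None.
At some moment in a run one of lump_a, lump_b, lump_c, lump_d, lump_e may be knocked a few centimetres aside while the robot is not near it.
Once in a run the grip may slacken for a moment while it holds something.
It also fails if it takes over 210 s, if anything falls off the work surface, if the arm or the gripper's body presses on something with over 40 N, if the wrist force passes 120 N, or if a joint passes its speed limit or range.

## Working session

There is one attempt and no reset: what is moved stays moved. The work goes in short steps, Python scripts to look and compute and a shell command to move; the robot and the scene stay as the last step left them, time stands still between calls to the robot, and variables do not carry over. Pictures are saved under pics/ and viewed, about 12 in all and at most 16, crops included, and the job is handed in when it is done.

```bash
mkdir -p pics; ls
python3 - <<'E'
from workcell import bot, vision
import cv2
o=bot.get_obs(); print(o)
for n in("side","top","wrist"):
    print(n,vision.get_calibration(n))
    cv2.imwrite(f"pics/{n}0.png",vision.camera(n)[:,:,::-1])
E
```

```text
pics
{'time': 0.0, 'q': array([7.23652589e+01, 5.01007150e+00, 1.00359580e+01, 9.51007638e+01,
       1.17044081e-03, 9.00009772e+01]), 'qd': array([-0.10824752,  0.11010369, -0.03231373, -0.11274749,  0.02594219,
       -0.06973657]), 'joint_efforts': array([ 4.35034608e-04, -5.20386887e+01,  4.64805901e+01,  1.62800378e-02,
        1.63968907e-04, -4.58626715e-06]), 'ee_pos': array([0.16655046, 0.52394958, 0.24160641]), 'tcp_rot': array([-8.99988308e+01,  7.48773082e-02,  7.23642817e+01]), 'wrist_force': array([-0.15687094,  0.03484999,  1.22783087]), 'torque': array([-0.02083285, -0.01481736, -0.00015591]), 'opening': 0.08521237093876989}
side {'fx': 499.83513929943564, 'fy': 499.83513929943564, 'cx': 274.1227665718046, 'cy': 210.1617494006572, 'rvec': array([ 1.8075022 , -1.50397215,  0.71193086]), 'tvec': array([-0.1374376 ,  0.46042754,  1.42385662])}
top {'fx': 442.1453971857124, 'fy': 442.1453971857124, 'cx': 279.38555802842296, 'cy': 205.46101574639073, 'rvec': array([ 2.12728733, -2.15851102,  0.15869767]), 'tvec': array([-0.02718345,  0.56308384,  1.74833133])}
wrist {'fx': 325.19226210127806, 'fy': 325.19226210127806, 'cx': 285.19913373782174, 'cy': 211.84409096194622, 'rvec': array([-2.34104359, -1.71101098, -0.24601766]), 'tvec': array([-0.54925167, -0.03627945,  0.37860483])}
```

View pictures.

View pics/top0.png

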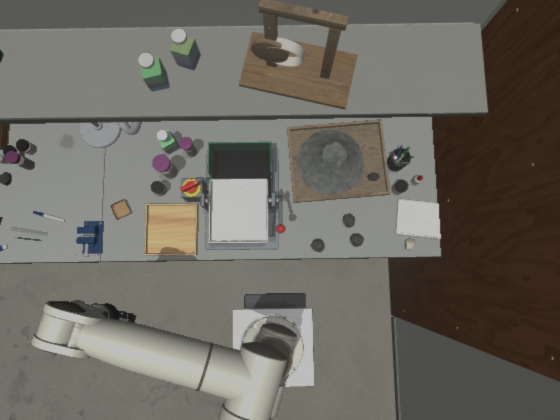

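View pics/side0.png

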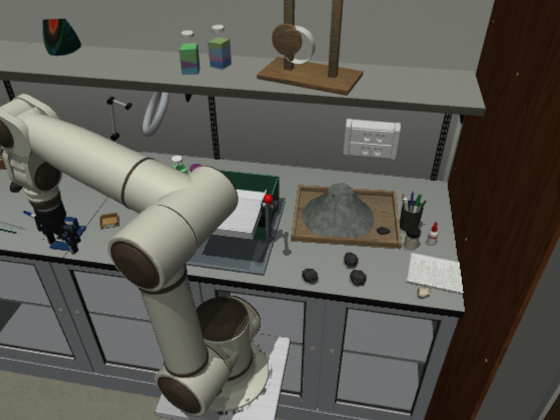

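```bash
cat > h.py <<'E'
from workcell import bot, vision
import cv2, numpy as np
from scipy.spatial.transform import Rotation as R
def ray(n,u,v,c=None):
    c=c or vision.get_calibration(n); M=cv2.Rodrigues(np.array(c['rvec']))[0]
    x=(u-c['cx'])/c['fx'];y=(v-c['cy'])/c['fy']
    if n=='wrist':
        r=np.hypot(x,y)+1e-12; d=np.array([x/r*np.sin(r),y/r*np.sin(r),np.cos(r)])
    else: d=np.array([x,y,1.])
    return -M.T@np.array(c['tvec']),M.T@d
def at(n,u,v,z,c=None):
    o,d=ray(n,u,v,c); return o+d*(z-o[2])/d[2]
def proj(n,p,c=None):
    c=c or vision.get_calibration(n); M=cv2.Rodrigues(np.array(c['rvec']))[0]
    q=M@np.array(p)+c['tvec']
    if n=='wrist':
        h=np.hypot(q[0],q[1]); r=np.arctan2(h,q[2]); return c['cx']+c['fx']*r*q[0]/h, c['cy']+c['fy']*r*q[1]/h
    return c['cx']+c['fx']*q[0]/q[2], c['cy']+c['fy']*q[1]/q[2]
def go(tgt,yaw=None):
    "shift in tool axes (tool y = down) from measured pose, and turn about tool y"
    o=bot.get_obs(); r=R.from_euler('xyz',o['tcp_rot'],degrees=True)
    s=r.inv().apply(np.array(tgt)-o['ee_pos'])
    y=o['tcp_rot'][2]; t=None if yaw is None else -np.radians((yaw-y+90)%180-90)
    print('pos',o['ee_pos'].round(4),'rot',o['tcp_rot'].round(1),'q',o['q'].round(0),'shift',s.round(4),'turn_y',t)
def save(n,name,box=None,k=1):
    a=vision.camera(n)[:,:,::-1]
    if box: a=a[box[1]:box[3],box[0]:box[2]]
    cv2.imwrite('pics/'+name,cv2.resize(a,None,fx=k,fy=k,interpolation=cv2.INTER_CUBIC))
E
python3 - <<'E'
from h import *
a=cv2.imread('pics/top0.png')[120:265,140:420]
cv2.imwrite('pics/t1.png',cv2.resize(a,None,fx=2.8,fy=2.8,interpolation=cv2.INTER_CUBIC))
for u,v in((349,220),(357,240),(318,245)): print(at('top',u,v,.021).round(3))
print('jars',at('top',158,188,.075).round(3),at('top',400,187,.075).round(3))
print('iso',at('top',191,187,.167).round(3),'knob',at('top',281,229,.291).round(3),at('top',172,230,.01).round(3))
E
```

```text
[ 0.502 -0.318  0.021]
[ 0.42  -0.348  0.021]
[ 0.402 -0.189  0.021]
jars [0.635 0.449 0.075] [ 0.625 -0.518  0.075]
iso [0.62  0.298 0.167] knob [ 0.443 -0.04   0.291] [0.472 0.405 0.01 ]
```

View pics/t1.png

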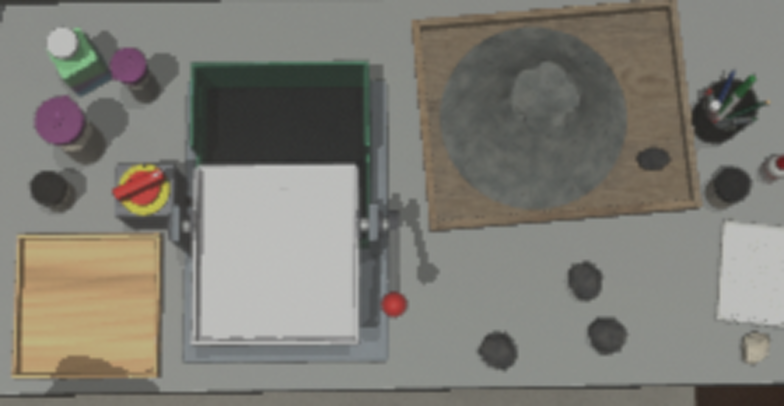

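Run:
```python
from h import *
f=lambda u,v,z: at('top',140+u/2.8,120+v/2.8,z)
for nm,u,v,z in(('baseFL',184,361,.012),('baseFR',387,361,.012),('panFL',192,344,.178),('panFR',359,343,.178),('postL',180,225,.194),('postR',374,222,.194),('knob',394,304,.291),('iso',140,186,.167),('iso1',113,194,.167),('iso2',166,176,.167),('jarA',49,190,.075),
 ('tFL',13,376,.022),('tFR',158,376,.022),('tBL',20,236,.022),('tBR',160,234,.022),('l1',585,281,.021),('l2',607,336,.021),('l3',498,351,.021),('jarB',731,184,.075)):
    print(nm,f(u,v,z).round(3))
p=np.array([.62,.298,.28])
go([.62,.298,.28],19)
# side check
for u,v,z in((268,199,.291),(350,259,.021),(358,277,.021),(310,274,.021)): print(at('side',u,v,z).round(3))
```

```text
baseFL [0.393 0.266 0.012]
baseFR [ 0.389 -0.028  0.012]
panFL [0.406 0.228 0.178]
panFR [0.404 0.008 0.178]
postL [0.563 0.243 0.194]
postR [ 0.563 -0.014  0.194]
knob [ 0.444 -0.039  0.291]
iso [0.622 0.302 0.167]
iso1 [0.611 0.339 0.167]
iso2 [0.635 0.267 0.167]
jarA [0.636 0.451 0.075]
tFL [0.375 0.511 0.022]
tFR [0.372 0.302 0.022]
tBL [0.579 0.507 0.022]
tBR [0.578 0.302 0.022]
l1 [ 0.5   -0.318  0.021]
l2 [ 0.42  -0.347  0.021]
l3 [ 0.4   -0.189  0.021]
jarB [ 0.63  -0.523  0.075]
pos [0.1666 0.524  0.2417] rot [-90.    0.1  72.4] q [72.  5. 10. 95. -0. 90.] shift [-0.0781 -0.0382 -0.5006] turn_y 0.931421133371749
[ 0.443 -0.039  0.291]
[ 0.5   -0.315  0.021]
[ 0.418 -0.348  0.021]
[ 0.404 -0.187  0.021]
```

```bash
T='-0.04 -0.038 -0.25 0 0.46 0'; python3 -m crank '-0.04 -0.038 -0.25 0 0.46 0;-0.04 -0.038 -0.25 0 0.46 0;-0.04 -0.038 -0.25 0 0.46 0;-0.04 -0.038 -0.25 0 0.46 0;-0.078 -0.038 -0.5 0 0.93 0;-0.078 -0.038 -0.5 0 0.93 0;-0.078 -0.038 -0.5 0 0.93 0;-0.078 -0.038 -0.5 0 0.93 0' -0.4; python3 -c "
from h import *
go([.622,.301,.28],18.4)"
```

```text
time: 0.95
ee_pos: [0.5241, 0.3451, 0.2772]
tcp_rot: [-90.0, 0.0, 18.8]
wrist_force: [-0.0, 1.4, 0.1]
opening: 0.0599
pos [0.5241 0.3451 0.2772] rot [-90.    0.   18.8] q [ 33.  17.  28. 101.   0. 105.] shift [ 0.0785 -0.0028 -0.0733] turn_y 0.006472333338106817
```

```bash
python3 -m crank '0.078 0 -0.073 0 0 0;0.078 0 -0.073 0 0 0;0.078 0 -0.073 0 0 0;0.078 0 -0.073 0 0 0;0.078 0 -0.073 0 0 0' ; python3 -c "
from h import *
c=vision.get_calibration('wrist')
save('wrist','w1.png')
print(proj('wrist',[.622,.301,.167],c),proj('wrist',[.634,.267,.167],c))
np.save('c1.npy',c)
go([.622,.301,.156],18.4)"
```

```text
time: 1.45
ee_pos: [0.6194, 0.3033, 0.2773]
tcp_rot: [-90.0, 0.0, 19.1]
wrist_force: [-0.8, 0.0, -0.1]
opening: 0.0597
(np.float64(287.6326314780268), np.float64(216.0990380312198)) (np.float64(287.827346291676), np.float64(258.3759155059622))
pos [0.619  0.3036 0.2779] rot [-90.   -0.   19.1] q [ 26.  28.  42. 104.   0.  97.] shift [ 0.0019  0.1219 -0.0035] turn_y 0.01281257228273715
```

View pics/w1.png

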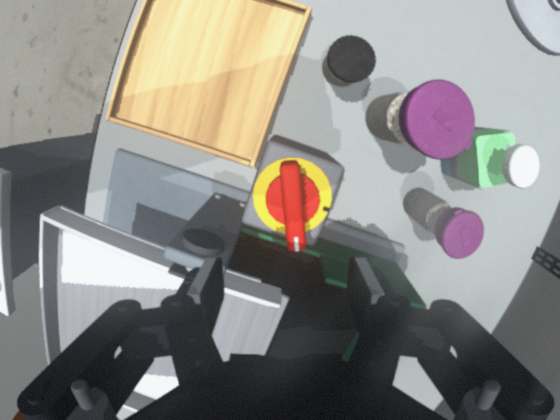

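```bash
python3 -c "
from h import *
c=np.load('c1.npy',allow_pickle=True).item()
a=at('wrist',289,163,.167,c);b=at('wrist',295,250,.167,c);print(a,b,(a+b)/2,np.degrees(np.arctan2(*(b-a)[1::-1])),np.linalg.norm(a-b))
m=(a+b)/2
go([m[0],m[1],.156])"
```

```text
[0.60935522 0.34053285 0.167     ] [0.6370218  0.27590646 0.167     ] [0.62318851 0.30821965 0.167     ] -66.82421804887446 0.07029942925357124
pos [0.619  0.3036 0.2779] rot [-90.   -0.   19.1] q [ 26.  28.  42. 104.   0.  97.] shift [0.0054 0.1219 0.0029] turn_y None
```

```bash
python3 -m crank '0.004 0.06 0.001 0 -0.05 0;0.004 0.06 0.001 0 -0.05 0;0.004 0.1 0.001 0 -0.05 0;0.004 0.124 0.001 0 -0.05 0;0.004 0.124 0.001 0 -0.05 0'; python3 -m crank '0 0 0 0 0 0;0 0 0 0 0 0;0 0 0 0 0 0;0 0 0 0 0 0;0 0 0 0 0 0' 1 40
```

```text
time: 2.0
ee_pos: [0.6215, 0.3054, 0.1514]
tcp_rot: [-90.0, 0.3, 22.0]
wrist_force: [-0.9, -0.2, -0.1]
opening: 0.06
time: 2.5
ee_pos: [0.6249, 0.3059, 0.1562]
tcp_rot: [-90.0, -0.3, 21.9]
wrist_force: [4.2, 1.7, 7.4]
opening: 0.0154
```

```bash
python3 -m crank '0 0 0 0 -0.13 0;0 0 0 0 -0.26 0;0 0 0 0 -0.39 0;0 0 0 0 -0.52 0;0 0 0 0 -0.65 0;0 0 0 0 -0.78 0;0 0 0 0 -0.91 0;0 0 0 0 -1.04 0'; python3 -m crank '0 0 0 0 -0.08 0;0 0 0 0 -0.16 0;0 0 0 0 -0.16 0;0 0 0 0 -0.16 0'; python3 -c "
from h import *
print(bot.get_obs()['torque'],bot.get_obs()['tcp_rot'])"
```

```text
time: 3.3
ee_pos: [0.6257, 0.3069, 0.1561]
tcp_rot: [-90.3, -0.3, 81.8]
wrist_force: [9.1, 7.8, 5.1]
opening: 0.0151
time: 3.7
ee_pos: [0.6258, 0.3071, 0.1562]
tcp_rot: [-90.4, -0.3, 90.7]
wrist_force: [9.3, 8.8, 3.3]
opening: 0.0151
[ 1.70553415 -1.76087302 -0.85368272] [-90.39856003  -0.27821507  90.66396662]
```

```bash
python3 -m crank '0 0 0 0 -0.06 0;0 0 0 0 -0.06 0;0 0 0 0 -0.06 0'; python3 -c "
from h import *
print(bot.get_obs()['torque'],bot.get_obs()['tcp_rot'])"
```

```text
time: 4.0
ee_pos: [0.6255, 0.3071, 0.1562]
tcp_rot: [-90.4, -0.3, 94.0]
wrist_force: [8.2, 9.7, 5.2]
opening: 0.0152
[ 1.83175916 -1.4386034  -1.56353867] [-90.37831036  -0.26667492  94.04155959]
```

```bash
python3 -m crank '0 0 0 0 0.06 0;0 0 0 0 0.06 0;0 0 0 0 0.06 0;0 -0.05 0 0 0.06 0;0 -0.1 0 0 0.06 0;0 -0.15 0 0 0.06 0;0 -0.2 0 0 0.06 0;0 -0.22 0 0 0.06 0' -0.9; python3 -c "
from h import *
c=vision.get_calibration('wrist')
save('wrist','w2.png',(130,60,430,360),1.5)
go([.42,-.26,.36],0)"
```

```text
time: 4.8
ee_pos: [0.6204, 0.3036, 0.3691]
tcp_rot: [-90.3, -0.1, 90.8]
wrist_force: [1.9, 0.6, -0.0]
opening: 0.0814
pos [0.6183 0.3026 0.3701] rot [-90.1  -0.   90.8] q [ 26.  39.  70. 121.  -0.  25.] shift [-0.5599  0.0095  0.2059] turn_y -1.557274068385052
```

View pics/w2.png

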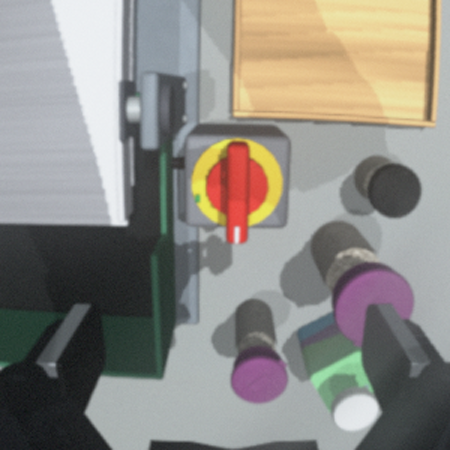

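```bash
python3 -m crank '-0.28 0 0.1 0 0.78 0;-0.28 0 0.1 0 0.78 0;-0.28 0 0.1 0 0.78 0;-0.28 0 0.1 0 0.78 0;-0.28 0 0.1 0 0.78 0;-0.28 0 0.1 0 0.78 0;-0.38 0 0.14 0 1.05 0;-0.38 0 0.14 0 1.05 0'; python3 -c "
from h import *
go([.41,-.24,.30],0)"
```

```text
time: 5.65
ee_pos: [0.4925, -0.0571, 0.3662]
tcp_rot: [-90.0, -0.3, 30.3]
wrist_force: [1.0, -0.6, -0.2]
opening: 0.0814
pos [ 0.4925 -0.0571  0.3662] rot [-90.   -0.3  30.3] q [ -7.   2.  21. 109.   0.  53.] shift [-0.1638  0.0656 -0.1162] turn_y 0.5286566598181817
```

```bash
python3 -m crank '-0.16 0 -0.12 0 0.53 0;-0.16 0 -0.12 0 0.53 0;-0.16 0 -0.12 0 0.53 0;-0.16 0.05 -0.12 0 0.53 0;-0.16 0.065 -0.12 0 0.53 0;-0.16 0.065 -0.12 0 0.53 0;-0.16 0.065 -0.12 0 0.53 0'; python3 -c "
from h import *
c=vision.get_calibration('wrist')
a=vision.camera('wrist')
cv2.imwrite('pics/w3.png',a[:,:,::-1])
np.save('c3.npy',c)
for p in ((.5,-.317,.021),(.419,-.347,.021),(.402,-.188,.021)): print(proj('wrist',p,c))
go([.402,-.188,.12],0)"
```

```text
time: 6.35
ee_pos: [0.4169, -0.2398, 0.3009]
tcp_rot: [-89.9, -0.2, 0.2]
wrist_force: [0.4, 0.7, 0.8]
opening: 0.0817
(np.float64(345.4164451422368), np.float64(231.8695079851482))
(np.float64(285.8362527874234), np.float64(252.52478514421307))
(np.float64(272.6424862578539), np.float64(134.81308309314062))
pos [ 0.4175 -0.2396  0.3018] rot [-89.9  -0.3   0.2] q [-30.  -3.   9. 101.   0.  60.] shift [-0.0162  0.1818  0.0514] turn_y 0.0039301354701762065
```

View pics/w3.png

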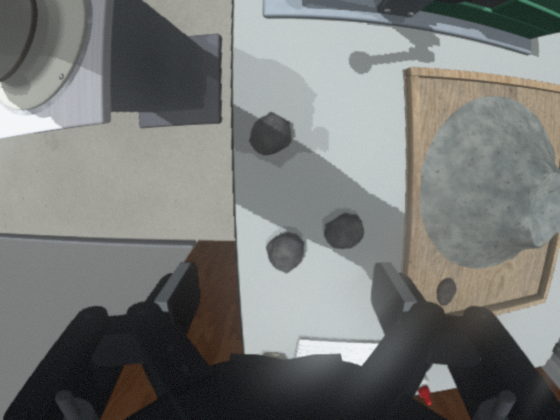

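```bash
cat >> h.py <<'E'
def heft(n=8):
    F=[];J=[]
    for i in range(n):
        vision.camera('wrist'); o=bot.get_obs(); F.append(o['wrist_force']); J.append(o['joint_efforts'])
    F=np.array(F); print('F',F.mean(0).round(2),'sd',F.std(0).round(2),'eff',np.mean(J,0).round(2),'open',o['opening'],'pos',o['ee_pos'].round(4),'t',o['time'])
E
python3 -m crank '-0.016 0.1 0.052 0 0 0;-0.016 0.16 0.052 0 0 0;-0.016 0.18 0.052 0 0 0;-0.016 0.18 0.052 0 0 0;-0.016 0.18 0.052 0 0 0;-0.016 0.18 0.052 0 0 0'; python3 -c "
from h import *
heft()
go([.402,-.188,.02],0)"
```

```text
time: 7.0
ee_pos: [0.403, -0.1875, 0.1228]
tcp_rot: [-90.0, -0.3, 0.3]
wrist_force: [0.5, 0.6, -0.2]
opening: 0.0811
F [0.01 0.   0.39] sd [0.33 0.25 0.27] eff [ 1.900e-01 -3.519e+01  4.657e+01 -2.000e-02  2.000e-02 -0.000e+00] open 0.08141685993789285 pos [ 0.4022 -0.1881  0.1212] t 7.4
pos [ 0.4022 -0.1881  0.1212] rot [-89.9  -0.3   0.2] q [-25. -10. -18.  82.   0.  65.] shift [-0.0007  0.1012  0.    ] turn_y 0.002686728193680207
```

```bash
python3 -m crank '0 0.05 0 0 0 0;0 0.09 0 0 0 0;0 0.1 0 0 0 0;0 0.1 0 0 0 0;0 0.1 0 0 0 0'; python3 -m crank '0 0 0 0 0 0;0 0 0 0 0 0;0 0 0 0 0 0;0 0 0 0 0 0;0 -0.04 0 0 0 0;0 -0.08 0 0 0 0;0 -0.1 0 0 0 0;0 -0.1 0 0 0 0' 1 60;python3 -m crank '0 0 0 0 0 0;0 0 0 0 0 0';  python3 -c "
from h import *
heft()
go([.465,.07,.30],0)"
```

```text
time: 7.9
ee_pos: [0.4031, -0.1881, 0.0223]
tcp_rot: [-89.9, -0.3, 0.2]
wrist_force: [-0.2, 0.1, 0.4]
opening: 0.081
time: 8.7
ee_pos: [0.4033, -0.1885, 0.1239]
tcp_rot: [-90.0, -0.5, 0.2]
wrist_force: [-0.3, -0.4, -3.5]
opening: 0.0494
time: 8.9
ee_pos: [0.4011, -0.1874, 0.1189]
tcp_rot: [-89.8, -0.1, 0.2]
wrist_force: [-0.4, -0.4, -3.1]
opening: 0.0494
F [-0.01  0.16 -2.77] sd [0.4  0.44 0.39] eff [ 0.000e+00 -3.671e+01  4.840e+01 -2.000e-02  2.000e-02  0.000e+00] open 0.04960591780840804 pos [ 0.4017 -0.1877  0.1201] t 9.3
pos [ 0.4017 -0.1877  0.1201] rot [-89.9  -0.2   0.2] q [-25. -10. -18.  82.   0.  65.] shift [ 0.0647 -0.1792  0.2579] turn_y 0.002944412128033378
```

```bash
python3 -m crank '0 -0.05 0 0 0 0;0 -0.1 0 0 0 0;0 -0.15 0 0 0 0;0 -0.2 0 0 0 0;0.01 -0.24 0.02 0 0 0;0.03 -0.24 0.06 0 0 0;0.05 -0.24 0.1 0 0 0;0.07 -0.24 0.14 0 0 0'; python3 -c "
from h import *
go([.485,.07,.36],0)"
```

```text
time: 10.1
ee_pos: [0.4712, -0.0466, 0.3612]
tcp_rot: [-89.9, -0.3, 0.1]
wrist_force: [1.3, 0.0, -2.5]
opening: 0.0491
pos [ 0.4712 -0.0466  0.3612] rot [-89.9  -0.3   0.1] q [ -6.  -1.  17. 108.   0.  84.] shift [0.0141 0.0015 0.1165] turn_y 0.0022026296621188075
```

```bash
python3 -m crank '0.014 0 0.045 0 0 0;0.014 0 0.09 0 0 0;0.014 0 0.117 0 0 0;0.014 0.05 0.117 0 0 0;0.014 0.1 0.117 0 0 0;0.014 0.14 0.117 0 0 0;0.014 0.16 0.117 0 0 0;0.014 0.175 0.117 0 0 0'; python3 -c "
from h import *
heft(4)
go([.485,.07,.175],0)"
```

```text
time: 10.9
ee_pos: [0.4839, 0.0693, 0.1839]
tcp_rot: [-89.9, -0.1, 0.2]
wrist_force: [0.3, 0.2, -1.7]
opening: 0.0488
F [-0.27  0.56 -3.11] sd [0.98 0.16 0.89] eff [ 3.000e-02 -4.496e+01  4.925e+01 -2.600e-01  1.000e-02  0.000e+00] open 0.04915359628808004 pos [0.4848 0.0694 0.1866] t 11.1
pos [0.4848 0.0694 0.1866] rot [-89.9  -0.2   0.2] q [ 8. -4. -5. 89.  0. 98.] shift [0.0001 0.0116 0.0006] turn_y 0.0030134391923345495
```

Lower, release with a partial opening, lift, and head back for the next lump.

```bash
python3 -m crank '0 0.006 0 0 0 0;0 0.011 0 0 0 0;0 0.011 0 0 0 0;0 0.011 0 0 0 0'; python3 -m crank '0 0 0 0 0 0;0 0 0 0 0 0;0 0 0 0 0 0;0 0 0 0 0 0;0 -0.05 0 0 0 0;0 -0.1 0 0 0 0;0 -0.15 0 0 0 0;0 -0.185 0 0 0 0' -0.6; python3 -c "
from h import *
save('wrist','w4.png')
go([.419,-.345,.36],0)"
```

```text
time: 11.5
ee_pos: [0.4848, 0.0694, 0.1752]
tcp_rot: [-89.9, -0.2, 0.2]
wrist_force: [0.3, -0.0, -2.5]
opening: 0.0492
time: 12.3
ee_pos: [0.484, 0.069, 0.3637]
tcp_rot: [-89.9, -0.4, 0.2]
wrist_force: [0.9, 0.2, -0.4]
opening: 0.0686
pos [0.4842 0.0691 0.368 ] rot [-89.8  -0.7   0.2] q [  8.   1.  20. 109.   0.  98.] shift [-0.0666  0.006  -0.4139] turn_y 0.003019000984120829
```

View pics/w4.png

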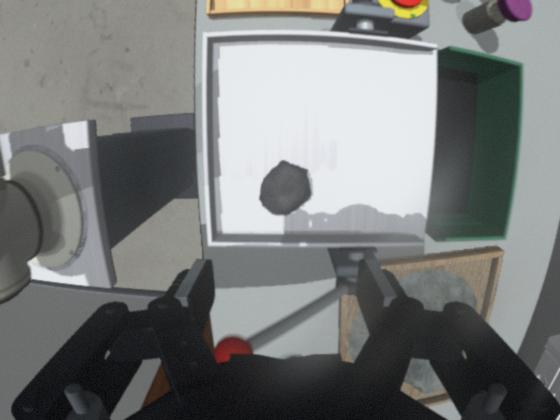

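```bash
python3 -m crank '-0.03 0 -0.2 0 0 0;-0.03 0 -0.2 0 0 0;-0.03 0 -0.2 0 0 0;-0.03 0 -0.2 0 0 0;-0.066 0.06 -0.33 0 0 0;-0.066 0.12 -0.38 0 0 0;-0.066 0.12 -0.415 0 0 0;-0.066 0.12 -0.415 0 0 0' -0.9; python3 -c "
from h import *
c=vision.get_calibration('wrist')
a=vision.camera('wrist')
cv2.imwrite('pics/w5.png',a[:,:,::-1])
np.save('c5.npy',c)
for p in ((.5,-.317,.021),(.419,-.347,.021)): print(proj('wrist',p,c))
m=(a.max(2)<75).astype(np.uint8); m[270:]=0
n,l,s,ce=cv2.connectedComponentsWithStats(m)
for i in range(1,n):
    if 300<s[i,4]<8000: print(s[i],ce[i].round(1),at('wrist',*ce[i],.021,c).round(3))
go([.419,-.347,.12],0)"
```

```text
time: 13.15
ee_pos: [0.4247, -0.3024, 0.2626]
tcp_rot: [-89.9, -0.2, 0.2]
wrist_force: [2.0, 0.8, 0.2]
opening: 0.0811
(np.float64(347.4786636723959), np.float64(193.16732674970342))
(np.float64(279.5366568171665), np.float64(217.22634961210687))
[ 323  177   43   36 1057] [343.4 195.2] [ 0.495 -0.32   0.021]
[259 198  40  37 730] [281.2 211.9] [ 0.421 -0.34   0.021]
[ 164  231   63   39 1684] [200.7 251.5] [ 0.318 -0.393  0.021]
pos [ 0.4233 -0.3068  0.2577] rot [-89.9   0.    0. ] q [-36.   2.   8.  97.   0.  54.] shift [-0.0042  0.1376 -0.0405] turn_y 0.00015070715943683513
```

```bash
python3 -m crank '-0.004 0 -0.04 0 -0.15 0;-0.004 0 -0.04 0 -0.3 0;-0.004 0 -0.04 0 -0.45 0;-0.004 0 -0.04 0 -0.6 0;-0.004 0.05 -0.04 0 -0.75 0;-0.004 0.1 -0.04 0 -0.9 0;-0.004 0.138 -0.04 0 -1.05 0;-0.004 0.138 -0.04 0 -1.2 0'; python3 -c "
from h import *
c=vision.get_calibration('wrist')
a=vision.camera('wrist')
m=(a.max(2)<75).astype(np.uint8); m[270:]=0
n,l,s,ce=cv2.connectedComponentsWithStats(m)
for i in range(1,n):
    if 300<s[i,4]<12000: print(s[i],ce[i].round(1),at('wrist',*ce[i],.021,c).round(3))
heft(5)
go([.419,-.347,.022],70)"
```

```text
time: 14.0
ee_pos: [0.4198, -0.3385, 0.1191]
tcp_rot: [-89.7, -0.3, 69.3]
wrist_force: [-0.2, 0.6, -0.3]
opening: 0.0811
[ 297    0  102   56 2807] [342.  19.] [ 0.297 -0.249  0.021]
[ 241  183   73   71 3764] [276.4 218.6] [ 0.418 -0.345  0.021]
F [-0.26 -0.21  0.6 ] sd [0.58 0.32 0.41] eff [ 0.000e+00 -4.919e+01  4.553e+01 -5.000e-02  1.000e-02 -7.500e-01] open 0.08108915917647952 pos [ 0.4226 -0.3408  0.1265] t 14.3
pos [ 0.4226 -0.3408  0.1265] rot [-90.3  -0.1  68.7] q [-39.   3.  -5.  82.   0. -18.] shift [-0.0073  0.1045  0.0016] turn_y -0.022246544670955236
```

```bash
python3 -m crank '-0.006 0.05 0.002 0 0 0;-0.006 0.09 0.002 0 0 0;-0.006 0.104 0.002 0 0 0;-0.006 0.104 0.002 0 0 0;-0.006 0.104 0.002 0 0 0'; python3 -m crank '0 0 0 0 0 0;0 0 0 0 0 0;0 0 0 0 0 0;0 0 0 0 0 0;0 -0.04 0 0 0 0;0 -0.08 0 0 0 0;0 -0.1 0 0 0 0;0 -0.1 0 0 0 0' 1 60;python3 -m crank '0 0 0 0 0 0;0 0 0 0 0 0;0 0 0 0 0 0';  python3 -c "
from h import *
heft(8)"
```

```text
time: 14.8
ee_pos: [0.4193, -0.3458, 0.0234]
tcp_rot: [-90.3, -0.1, 68.9]
wrist_force: [0.1, -0.2, 0.3]
opening: 0.0814
time: 15.6
ee_pos: [0.4195, -0.3464, 0.1255]
tcp_rot: [-90.5, -0.1, 68.9]
wrist_force: [-0.6, 0.1, -1.8]
opening: 0.0518
time: 15.9
ee_pos: [0.4175, -0.3448, 0.1197]
tcp_rot: [-90.0, -0.2, 68.9]
wrist_force: [-0.2, -0.4, -1.7]
opening: 0.0511
F [-0.02 -0.16 -1.51] sd [0.41 0.46 0.53] eff [ 0.000e+00 -5.140e+01  4.781e+01 -1.000e-02  1.000e-02  0.000e+00] open 0.051598343621467944 pos [ 0.418  -0.3453  0.1212] t 16.3
```

```bash
python3 -m crank '0 -0.05 0 0 0 0;0 -0.1 0 0 0 0;0 -0.15 0 0 0 0;0.03 -0.19 0.01 0 0 0;0.07 -0.225 0.02 0 0 0;0.115 -0.24 0.032 0 0 0;0.16 -0.24 0.045 0 0 0;0.21 -0.24 0.059 0 0 0';python3 -m crank '0.05 0 0.014 0 0 0;0.1 0 0.028 0 0 0;0.15 0 0.042 0 0 0;0.2 0 0.05 0 0 0;0.25 0 0.06 0 0 0;0.3 0 0.075 0 0 0;0.35 0 0.09 0 0 0;0.4 0 0.1 0 0 0'; python3 -c "
from h import *
go([.44,.36,.20],90)"
```

```text
time: 17.1
ee_pos: [0.4374, -0.1292, 0.3627]
tcp_rot: [-90.3, -0.2, 68.9]
wrist_force: [1.7, 0.1, -2.4]
opening: 0.0513
time: 17.9
ee_pos: [0.4855, 0.2681, 0.3631]
tcp_rot: [-90.2, -0.2, 68.9]
wrist_force: [0.5, -0.3, -1.9]
opening: 0.0512
pos [0.4855 0.2681 0.3631] rot [-90.2  -0.2  68.9] q [ 29.  10.  30. 109.  -0.  50.] shift [0.0688 0.1631 0.076 ] turn_y -0.367397877863748
```

```bash
python3 -m crank '0.035 0 0.035 0 0 0;0.07 0 0.075 0 0 0;0.077 0.03 0.083 0 0 0;0.077 0.08 0.083 0 0 0;0.077 0.13 0.083 0 0 0;0.077 0.18 0.083 0 0 0;0.077 0.23 0.083 0 0 0;0.077 0.27 0.083 0 0 0'; python3 -m crank '0 0 0 0 0 0;0 0 0 0 0 0';python3 -c "
from h import *
heft(4)
go([.435,.37,.031],90)"
```

```text
time: 18.7
ee_pos: [0.4364, 0.3675, 0.0897]
tcp_rot: [-90.1, -0.1, 68.9]
wrist_force: [0.9, -0.7, -0.9]
opening: 0.0517
time: 18.9
ee_pos: [0.4372, 0.3681, 0.0937]
tcp_rot: [-90.2, -0.2, 68.9]
wrist_force: [0.6, 0.5, -1.2]
opening: 0.0512
F [-0.33  0.22 -1.42] sd [0.9  0.44 0.77] eff [ 1.000e-02 -5.440e+01  4.615e+01 -1.000e-02 -0.000e+00  0.000e+00] open 0.05115485030589935 pos [0.4384 0.3691 0.0956] t 19.1
pos [0.4384 0.3691 0.0956] rot [-90.3  -0.4  68.9] q [40.  7. -4. 79. -0. 61.] shift [-0.0008  0.0645  0.0038] turn_y -0.3678206719538395
```

```bash
python3 -m crank '0 0.04 0.002 0 0 0;0 0.06 0.002 0 0 0;0 0.064 0.002 0 0 0;0 0.064 0.002 0 0 0;0 0.064 0.002 0 0 0'; python3 -m crank '0 0 0 0 0 0;0 0 0 0 0 0;0 0 0 0 0 0;0 0 0 0 0 0;0 -0.05 0 0 0 0;0 -0.1 0 0 0 0;0 -0.15 0 0 0 0;0 -0.2 0 0 0 0' -0.5;python3 -m crank '0 -0.05 0 0 0 0;0 -0.1 0 0 0 0;0 -0.14 0 0 0 0'; python3 -c "
from h import *
save('wrist','w6.png')
go([.48,-.25,.36],69)"
```

```text
time: 19.6
ee_pos: [0.4363, 0.3696, 0.0302]
tcp_rot: [-90.2, -0.3, 68.9]
wrist_force: [-0.3, -0.2, -1.9]
opening: 0.0516
time: 20.4
ee_pos: [0.4346, 0.3684, 0.2309]
tcp_rot: [-90.2, -0.2, 68.9]
wrist_force: [1.3, 0.9, -0.4]
opening: 0.0646
time: 20.7
ee_pos: [0.434, 0.3681, 0.3719]
tcp_rot: [-90.2, -0.3, 68.9]
wrist_force: [0.4, -0.0, 0.7]
opening: 0.0642
pos [0.4342 0.3683 0.378 ] rot [-90.4  -0.7  68.9] q [ 40.  13.  35. 111.  -0.  61.] shift [-0.5606  0.0134 -0.2649] turn_y -0.0011928592970999713
```

View pics/w6.png

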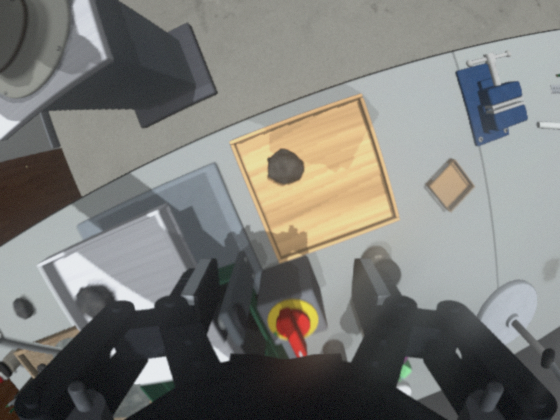

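```bash
python3 -m crank '-0.05 0 -0.023 0 0 0;-0.1 0 -0.047 0 0 0;-0.15 0 -0.07 0 0 0;-0.2 0 -0.094 0 0 0;-0.25 0 -0.118 0 0 0;-0.3 0 -0.14 0 0 0;-0.35 0 -0.165 0 0 0;-0.39 0 -0.185 0 0 0' -0.9;python3 -m crank '-0.04 0 -0.02 0 0 0;-0.08 0 -0.04 0 0 0;-0.12 0.0 -0.06 0 0 0;-0.16 0.05 -0.08 0 0 0;-0.18 0.1 -0.09 0 0 0;-0.18 0.1 -0.09 0 0 0;-0.18 0.1 -0.09 0 0 0'; python3 -c "
from h import *
c=vision.get_calibration('wrist')
a=vision.camera('wrist')
cv2.imwrite('pics/w7.png',a[:,:,::-1])
m=(a.max(2)<75).astype(np.uint8); m[270:]=0
n,l,s,ce=cv2.connectedComponentsWithStats(m)
for i in range(1,n):
    if 300<s[i,4]<12000: print(s[i],ce[i].round(1),at('wrist',*ce[i],.021,c).round(3))
print(proj('wrist',(.5,-.317,.021),c))
go([.499,-.317,.12],69)"
```

```text
time: 21.55
ee_pos: [0.4635, -0.0325, 0.3683]
tcp_rot: [-90.2, -0.2, 68.9]
wrist_force: [1.0, 1.2, 0.2]
opening: 0.0813
time: 22.25
ee_pos: [0.4824, -0.2315, 0.2644]
tcp_rot: [-89.8, -0.2, 68.8]
wrist_force: [-0.4, 0.6, 0.6]
opening: 0.0813
[ 249    0  105   57 3721] [294.   21.8] [ 0.311 -0.154  0.021]
[ 461  145   99  125 7669] [508.4 210.3] [0.632 0.055 0.021]
[ 212  196   36   43 1056] [228.7 217.7] [ 0.5   -0.312  0.021]
(np.float64(224.74873276248684), np.float64(219.2668602190084))
pos [ 0.4829 -0.2308  0.2669] rot [-90.   -0.2  68.9] q [-26.   4.  11.  98.   0.  -5.] shift [-0.0751  0.1467 -0.046 ] turn_y -0.0024473844353037036
```

```bash
python3 -m crank '-0.05 0 -0.03 0 0 0;-0.075 0.04 -0.046 0 0 0;-0.075 0.08 -0.046 0 0 0;-0.075 0.12 -0.046 0 0 0;-0.075 0.145 -0.046 0 0 0;-0.075 0.145 -0.046 0 0 0;-0.075 0.145 -0.046 0 0 0'; python3 -c "
from h import *
c=vision.get_calibration('wrist')
a=vision.camera('wrist')
m=(a.max(2)<75).astype(np.uint8); m[270:]=0
n,l,s,ce=cv2.connectedComponentsWithStats(m)
for i in range(1,n):
    if 300<s[i,4]<12000: print(s[i],ce[i].round(1),at('wrist',*ce[i],.021,c).round(3))
heft(7)
go([.499,-.317,.022],69)"
```

```text
time: 23.0
ee_pos: [0.5009, -0.3167, 0.1251]
tcp_rot: [-90.3, -0.2, 69.0]
wrist_force: [-0.6, -0.8, 0.5]
opening: 0.0812
[    0     0   147   166 10807] [49.9 79.6] [ 0.317 -0.461  0.021]
[525   0  35 140 490] [543.7  61.8] [ 0.451 -0.048  0.021]
[ 251  173   69   72 3666] [284.3 210.3] [ 0.498 -0.316  0.021]
F [-0.    0.13  0.13] sd [0.42 0.31 0.39] eff [ 7.000e-02 -5.773e+01  4.695e+01 -2.000e-02  1.000e-02  0.000e+00] open 0.08115293078877903 pos [ 0.5003 -0.3171  0.1234] t 23.4
pos [ 0.5003 -0.3171  0.1234] rot [-90.2  -0.2  68.9] q [-32.  10.   2.  82.   0. -11.] shift [-0.0007  0.1014  0.0016] turn_y -0.001291147063186643
```

```bash
python3 -m crank '0 0.05 0.001 0 0 0;0 0.09 0.001 0 0 0;0 0.101 0.001 0 0 0;0 0.101 0.001 0 0 0;0 0.101 0.001 0 0 0'; python3 -m crank '0 0 0 0 0 0;0 0 0 0 0 0;0 0 0 0 0 0;0 0 0 0 0 0;0 -0.04 0 0 0 0;0 -0.08 0 0 0 0;0 -0.1 0 0 0 0;0 -0.1 0 0 0 0' 1 60;python3 -m crank '0 0 0 0 0 0;0 0 0 0 0 0;0 0 0 0 0 0';  python3 -c "
from h import *
heft(10)"
```

```text
time: 23.9
ee_pos: [0.5003, -0.317, 0.0237]
tcp_rot: [-90.3, -0.1, 68.9]
wrist_force: [0.6, -0.4, 0.5]
opening: 0.0811
time: 24.7
ee_pos: [0.5005, -0.3174, 0.1255]
tcp_rot: [-90.5, -0.1, 68.9]
wrist_force: [0.3, -0.3, -4.3]
opening: 0.0482
time: 25.0
ee_pos: [0.4984, -0.3161, 0.1197]
tcp_rot: [-90.0, -0.2, 68.9]
wrist_force: [0.2, -0.9, -4.4]
opening: 0.0484
F [ 0.02  0.08 -4.2 ] sd [0.38 0.29 0.37] eff [ 0.000e+00 -6.021e+01  4.909e+01 -1.000e-02  1.000e-02  0.000e+00] open 0.04820411179245474 pos [ 0.4991 -0.3166  0.1217] t 25.5
```

```bash
python3 -m crank '0 -0.05 0 0 0 0;0 -0.1 0 0 0 0;0 -0.15 0 0 0 0;0.025 -0.19 0.01 0 0 0;0.06 -0.225 0.023 0 0 0;0.1 -0.24 0.039 0 0 0;0.145 -0.24 0.056 0 0 0;0.19 -0.24 0.073 0 0 0';python3 -m crank '0.046 0 0.018 0 0 0;0.092 0 0.036 0 0 0;0.138 0 0.053 0 0 0;0.18 0 0.07 0 0 0;0.22 0 0.085 0 0 0;0.255 0 0.098 0 0 0;0.255 0.04 0.098 0 0 0;0.255 0.09 0.098 0 0 0'; python3 -c "
from h import *
go([.50,.16,.175],69)"
```

```text
time: 26.3
ee_pos: [0.4983, -0.112, 0.3629]
tcp_rot: [-90.3, -0.2, 68.9]
wrist_force: [1.1, 1.1, -4.7]
opening: 0.0482
time: 27.1
ee_pos: [0.4999, 0.1616, 0.2734]
tcp_rot: [-90.4, -0.4, 69.1]
wrist_force: [1.2, -0.9, -4.7]
opening: 0.0482
pos [0.4999 0.1616 0.2734] rot [-90.4  -0.4  69.1] q [18.  2. 10. 98.  0. 39.] shift [-0.0021  0.0984 -0.    ] turn_y 0.0013044618094701528
```

```bash
python3 -m crank '0 0.04 0 0 0 0;0 0.07 0 0 0 0;0 0.085 0 0 0 0;0 0.095 0 0 0 0;0 0.098 0 0 0 0;0 0.098 0 0 0 0'; python3 -c "
from h import *
go([.50,.16,.175],69)"; python3 -m crank '0 0 0 0 0 0;0 0 0 0 0 0;0 0 0 0 0 0;0 0 0 0 0 0;0 -0.05 0 0 0 0;0 -0.1 0 0 0 0;0 -0.15 0 0 0 0;0 -0.2 0 0 0 0' -0.5; python3 -c "
from h import *
save('top','t2.png',(140,120,420,265),2.8)
go([.444,-.039,.36],0)"
```

```text
time: 27.7
ee_pos: [0.4996, 0.1601, 0.1753]
tcp_rot: [-90.2, -0.2, 68.9]
wrist_force: [-1.0, 0.6, -3.7]
opening: 0.0482
pos [0.4996 0.1601 0.1753] rot [-90.2  -0.2  68.9] q [18.  0. -2. 87.  0. 39.] shift [ 0.0001  0.0003 -0.0004] turn_y -0.0013493826926255818
time: 28.5
ee_pos: [0.4981, 0.1595, 0.3768]
tcp_rot: [-90.2, -0.2, 68.9]
wrist_force: [0.8, 0.8, 0.9]
opening: 0.0638
pos [0.4986 0.1597 0.3857] rot [-90.7  -0.6  68.9] q [ 18.   7.  29. 111.   0.  39.] shift [-0.2053  0.0238 -0.0201] turn_y 1.203106914547227
```

View pics/t2.png

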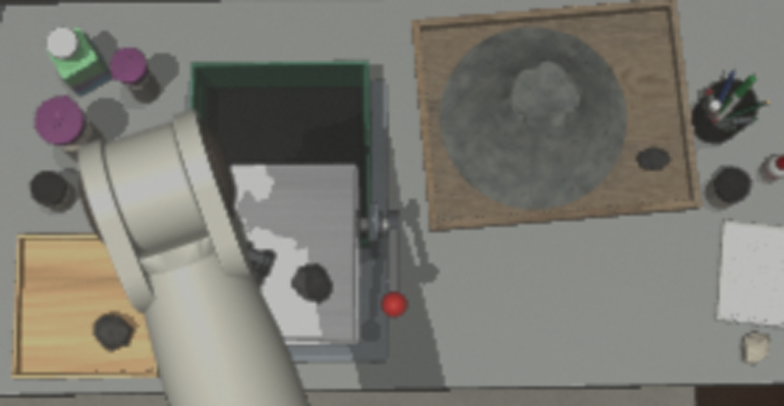

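```bash
python3 -m crank '-0.04 0.005 -0.004 0 0.15 0;-0.08 0.01 -0.008 0 0.3 0;-0.12 0.02 -0.012 0 0.45 0;-0.16 0.022 -0.016 0 0.6 0;-0.205 0.022 -0.02 0 0.75 0;-0.205 0.022 -0.02 0 0.9 0;-0.205 0.022 -0.02 0 1.05 0;-0.205 0.022 -0.02 0 1.2 0' -0.1;python3 -m crank '0 0 0 0 0 0;0 0 0 0 0 0'; python3 -c "
from h import *
go([.4435,-.040,.292],0)"
```

```text
time: 29.35
ee_pos: [0.4435, -0.0393, 0.3522]
tcp_rot: [-89.9, -0.3, -0.3]
wrist_force: [0.2, 0.2, -0.1]
opening: 0.0473
time: 29.55
ee_pos: [0.4437, -0.0387, 0.3521]
tcp_rot: [-89.9, -0.2, 0.4]
wrist_force: [0.7, -0.3, 0.2]
opening: 0.047
pos [ 0.4437 -0.0387  0.3521] rot [-89.9  -0.2   0.4] q [ -5.  -5.  12. 107.   0.  85.] shift [-0.0004  0.0601 -0.0014] turn_y 0.007534087659277097
```

```bash
python3 -m crank '0 0.03 -0.001 0 0 0;0 0.05 -0.001 0 0 0;0 0.06 -0.001 0 0 0;0 0.06 -0.001 0 0 0;0 0.06 -0.001 0 0 0'; python3 -c "
from h import *
c=vision.get_calibration('side'); save('side','s2.png',(180,140,340,280),4)
go([.4435,-.040,.292],0)"
```

```text
time: 30.05
ee_pos: [0.444, -0.0396, 0.2928]
tcp_rot: [-89.9, -0.3, 0.3]
wrist_force: [1.7, 0.1, 0.7]
opening: 0.0472
pos [ 0.4441 -0.0396  0.293 ] rot [-89.9  -0.3   0.2] q [ -5.  -8.   3. 101.   0.  85.] shift [-0.0006  0.001  -0.0004] turn_y 0.004003835765402077
```

View pics/s2.png

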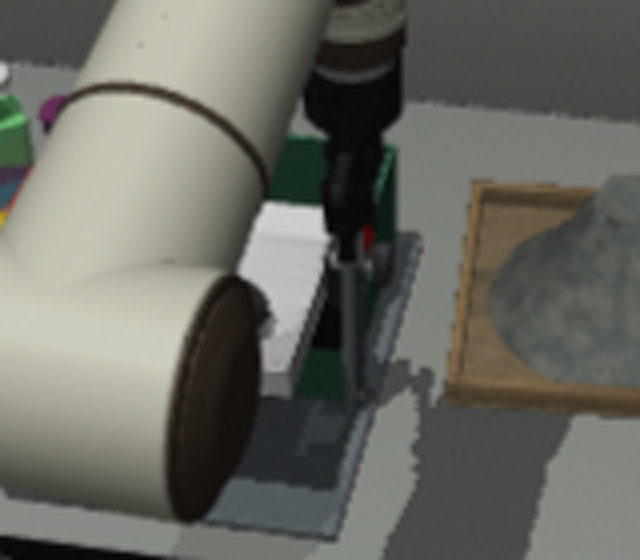

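```bash
python3 -m crank '0.012 -0.005 0 0 0 0;0.028 -0.0165 0 0 0 0;0.039 -0.024 0 0 0 0;0.049 -0.03 0 0 0 0;0.06 -0.036 0 0 0 0;0.072 -0.04 0 0 0 0;0.085 -0.044 0 0 0 0;0.097 -0.046 0 0 0 0'; python3 -m crank '0.013 -0.002 0 0 0 0;0.026 -0.003 0 0 0 0;0.038 -0.003 0 0 0 0;0.051 -0.002 0 0 0 0;0.063 0.0 0 0 0 0;0.076 0.004 0 0 0 0;0.088 0.008 0 0 0 0;0.1 0.012 0 0 0 0'; python3 -c "
from h import *
save('top','t3.png',(140,100,420,265),2.8)
go([.563+.0917+.008,-.04,.313],0)"
```

```text
time: 30.9
ee_pos: [0.5393, -0.0396, 0.3412]
tcp_rot: [-89.9, -0.2, 0.2]
wrist_force: [-13.0, -0.1, 8.5]
opening: 0.0469
time: 31.7
ee_pos: [0.6406, -0.0392, 0.3282]
tcp_rot: [-89.9, -0.2, 0.2]
wrist_force: [-5.7, -1.5, 4.1]
opening: 0.0471
pos [ 0.642  -0.0392  0.3265] rot [-89.9  -0.2   0.2] q [ -4.  22.  41. 108.   0.  86.] shift [ 0.0207  0.0136 -0.0009] turn_y 0.003665791979424789
```

View pics/t3.png

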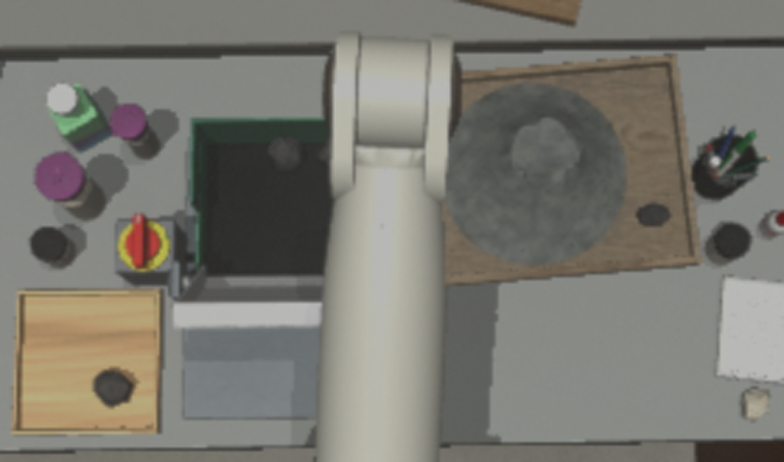

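```bash
python3 -m crank '0.012 0.007 0 0 0 0;0.02 0.012 0 0 0 0;0.023 0.014 0 0 0 0;0.023 0.014 0 0 0 0;0.023 0.014 0 0 0 0;0.023 0.014 0 0 0 0'; python3 -m crank '0.005 0.003 0 0 0 0;0.005 0.003 0 0 0 0;0.005 0.003 0 0 0 0;0.005 0.003 0 0 0 0'; python3 -c "
from h import *
print(bot.get_obs()['torque'])
save('wrist','w8.png')
go([.563+.0917+.008,-.04,.313],0)"
```

```text
time: 32.35
ee_pos: [0.6622, -0.039, 0.3136]
tcp_rot: [-89.9, -0.1, 0.2]
wrist_force: [-12.5, -0.7, 4.3]
opening: 0.0471
time: 32.75
ee_pos: [0.6629, -0.0391, 0.3134]
tcp_rot: [-89.9, 0.2, 0.2]
wrist_force: [-38.7, 0.1, 19.7]
opening: 0.0469
[0.02191006 8.16250152 0.07418435]
pos [ 0.6629 -0.039   0.3133] rot [-89.9   0.2   0.2] q [ -3.  26.  44. 108.   0.  86.] shift [-0.0002  0.0003 -0.001 ] turn_y 0.002982372955981912
```

View pics/w8.png

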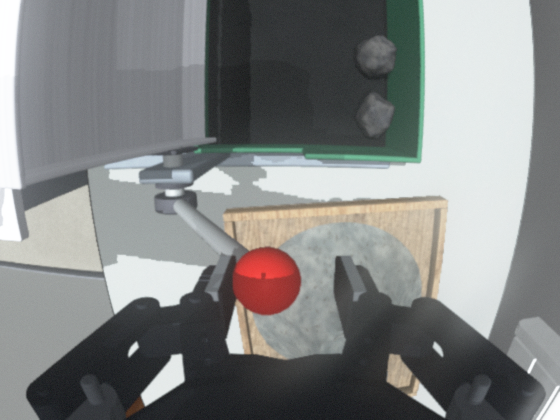

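```bash
python3 -m crank '-0.021 -0.003 0 0 0 0;-0.043 -0.015 0 0 0 0;-0.067 -0.024 0 0 0 0;-0.092 -0.029 0 0 0 0;-0.117 -0.03 0 0 0 0;-0.142 -0.027 0 0 0 0;-0.167 -0.021 0 0 0 0;-0.19 -0.011 0 0 0 0'; python3 -c "
from h import *
go([.4355,-.04,.292],0)"
```

```text
time: 33.6
ee_pos: [0.4787, -0.0396, 0.3213]
tcp_rot: [-89.9, -0.5, 0.2]
wrist_force: [3.6, 0.0, 2.4]
opening: 0.0466
pos [ 0.4787 -0.0396  0.3213] rot [-89.9  -0.5   0.2] q [ -5.  -2.  11. 103.   0.  85.] shift [-0.0434  0.0289 -0.0003] turn_y 0.003364802994528403
```

```bash
python3 -m crank '-0.011 0.006 0 0 0 0;-0.022 0.013 0 0 0 0;-0.033 0.021 0 0 0 0;-0.043 0.029 0 0 0 0;-0.043 0.029 0 0 0 0;-0.043 0.029 0 0 0 0'; python3 -m crank '-0.004 0.003 0 0 0 0;-0.004 0.003 0 0 0 0;-0.004 0.003 0 0 0 0';python3 -c "
from h import *
go([.4355,-.04,.292],0)"
```

```text
time: 34.2
ee_pos: [0.4361, -0.0397, 0.2915]
tcp_rot: [-89.9, -0.3, 0.2]
wrist_force: [0.4, -0.9, -0.0]
opening: 0.0471
time: 34.5
ee_pos: [0.4349, -0.0397, 0.29]
tcp_rot: [-89.9, -0.7, 0.2]
wrist_force: [13.2, 0.1, 9.3]
opening: 0.0468
pos [ 0.4349 -0.0397  0.29  ] rot [-89.9  -0.7   0.2] q [ -5. -10.   1. 100.   0.  85.] shift [ 0.0007 -0.002  -0.0003] turn_y 0.003247637996366843
```

```bash
python3 -m crank '-0.004 0.003 0 0 0 0;-0.004 0.003 0 0 0 0;-0.004 0.003 0 0 0 0'; python3 -m crank '0.012 -0.005 0 0 0 0;0.012 -0.005 0 0 0 0;0.012 -0.03 0 0 0 0;0.012 -0.07 0 0 0 0;0.012 -0.09 0 0 0 0;0.012 -0.09 0 0 0 0' ;python3 -c "
from h import *
go([.624,.307,.36],18)"
```

```text
time: 34.8
ee_pos: [0.4344, -0.0397, 0.2895]
tcp_rot: [-89.9, -1.3, 0.2]
wrist_force: [27.4, 0.5, 19.4]
opening: 0.0468
time: 35.4
ee_pos: [0.4398, -0.0399, 0.3772]
tcp_rot: [-89.9, -0.4, 0.2]
wrist_force: [0.1, 0.2, 0.0]
opening: 0.0472
pos [ 0.4398 -0.0399  0.3772] rot [-89.9  -0.4   0.2] q [ -5.  -5.  16. 110.   0.  85.] shift [0.1852 0.0188 0.3463] turn_y -0.31115051905187624
```

```bash
python3 -m crank '0.025 0 0.045 0 -0.15 0;0.05 0 0.09 0 -0.3 0;0.072 0.01 0.135 0 -0.45 0;0.096 0.02 0.18 0 -0.6 0;0.12 0.03 0.225 0 -0.75 0;0.144 0.045 0.27 0 -0.9 0;0.17 0.05 0.315 0 -1.05 0;0.185 0.05 0.346 0 -1.2 0' -0.5; python3 -c "
from h import *
go([.625,.306,.27],90)"
```

```text
time: 36.2
ee_pos: [0.6232, 0.3067, 0.3237]
tcp_rot: [-90.0, -0.0, 68.9]
wrist_force: [1.5, 0.2, 1.3]
opening: 0.0641
pos [0.6232 0.3067 0.3237] rot [-90.   -0.   68.9] q [ 26.  33.  55. 112.  -0.  47.] shift [-0.      0.0537 -0.0019] turn_y -0.36804695231404627
```

```bash
python3 -m crank '0 0.02 -0.002 0 -0.15 0;0 0.04 -0.002 0 -0.3 0;0 0.054 -0.002 0 -0.37 0;0 0.054 -0.002 0 -0.37 0'; python3 -c "
from h import *
c=vision.get_calibration('wrist'); np.save('c9.npy',c)
save('wrist','w9.png')
go([.625,.306,.154],90)"
```

```text
time: 36.6
ee_pos: [0.6243, 0.304, 0.2683]
tcp_rot: [-89.9, 0.1, 89.8]
wrist_force: [-0.7, 0.1, -0.6]
opening: 0.0639
pos [0.6243 0.304  0.2705] rot [-90.   -0.   89.6] q [ 26.  28.  42. 104.  -0.  26.] shift [ 0.002   0.1165 -0.0006] turn_y -0.006269366175863588
```

View pics/w9.png

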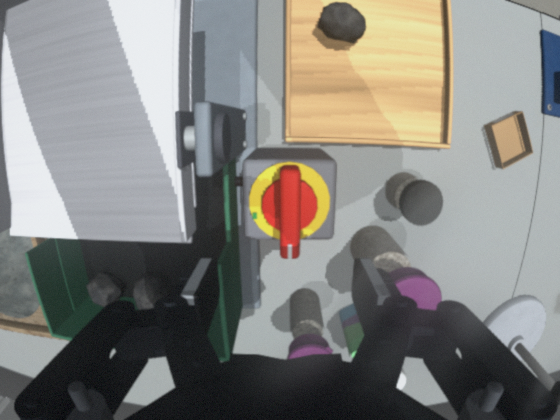

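```bash
python3 -m crank '0.003 0.05 -0.001 0 0 0;0.003 0.09 -0.001 0 0 0;0.003 0.115 -0.001 0 0 0;0.003 0.115 -0.001 0 0 0;0.003 0.115 -0.001 0 0 0'; python3 -m crank '0 0 0 0 0 0;0 0 0 0 0 0;0 0 0 0 0 0;0 0 0 0 0 0;0 0 0 0 0 0' 1 40;  python3 -m crank '0 0 0 0 0.14 0;0 0 0 0 0.28 0;0 0 0 0 0.42 0;0 0 0 0 0.56 0;0 0 0 0 0.7 0;0 0 0 0 0.84 0;0 0 0 0 0.98 0;0 0 0 0 1.1 0'; python3 -m crank '0 0 0 0 0.08 0;0 0 0 0 0.14 0;0 0 0 0 0.14 0;0 0 0 0 0.14 0'; python3 -c "
from h import *
print(bot.get_obs()['torque'],bot.get_obs()['tcp_rot'])"
```

```text
time: 37.15
ee_pos: [0.6265, 0.3075, 0.1591]
tcp_rot: [-90.3, -0.1, 89.7]
wrist_force: [0.1, -0.2, 1.0]
opening: 0.0641
time: 37.65
ee_pos: [0.6268, 0.3073, 0.1589]
tcp_rot: [-90.3, -0.1, 89.7]
wrist_force: [-0.3, -1.8, 6.2]
opening: 0.0151
time: 38.45
ee_pos: [0.6257, 0.3054, 0.1588]
tcp_rot: [-90.2, -0.1, 26.3]
wrist_force: [-8.3, -12.1, 10.0]
opening: 0.0148
time: 38.85
ee_pos: [0.6255, 0.3053, 0.1589]
tcp_rot: [-90.2, -0.1, 18.7]
wrist_force: [-7.3, -12.8, 9.8]
opening: 0.0153
[-2.74926201  1.68267656  1.09161273] [-90.15400824  -0.10493759  18.69934409]
```

```bash
python3 -m crank '0 0 0 0 0.07 0;0 0 0 0 0.07 0;0 0 0 0 0.07 0'; python3 -c "
from h import *
print(bot.get_obs()['torque'],bot.get_obs()['tcp_rot'])"
```

```text
time: 39.15
ee_pos: [0.6256, 0.3049, 0.159]
tcp_rot: [-90.2, -0.1, 14.7]
wrist_force: [-7.9, -14.8, 9.9]
opening: 0.0153
[-3.23914694  1.5240352   1.64398567] [-90.19766577  -0.1252669   14.7184025 ]
```

```bash
python3 -m crank '0 0 0 0 0 0;0 0 0 0 0 0;0 0 0 0 0 0;0 0 0 0 0 0;0 -0.05 0 0 0 0;0 -0.1 0 0 0 0;0 -0.13 0 0 0 0;0 -0.13 0 0 0 0' -0.5; python3 -c "
from h import *
c=vision.get_calibration('wrist'); np.save('c10.npy',c)
save('wrist','w10.png')
go([.5,.45,.3])"
```

```text
time: 39.95
ee_pos: [0.6266, 0.3078, 0.2932]
tcp_rot: [-89.9, -0.7, 14.7]
wrist_force: [0.0, -0.5, -0.2]
opening: 0.0638
pos [0.6266 0.3078 0.2901] rot [-89.9  -0.5  14.7] q [ 26.  30.  46. 106.   0. 101.] shift [-0.0863 -0.0103  0.1697] turn_y None
```

View pics/w10.png

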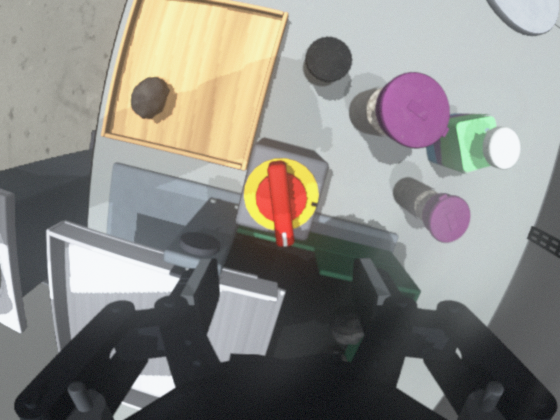

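```bash
python3 -c "
from h import *
for f,a,b in(('c9',(290,165),(290,255)),('c10',(276,163),(285,245))):
    c=np.load(f+'.npy',allow_pickle=True).item()
    a=at('wrist',*a,.167,c);b=at('wrist',*b,.167,c);print((a+b)/2,np.degrees(np.arctan2(*(b-a)[1::-1])))
a=cv2.imread('pics/w10.png');c=np.load('c10.npy',allow_pickle=True).item()
m=cv2.inRange(a,(0,0,150),(70,70,255));n=cv2.findNonZero(m);print(len(n))
"
```

```text
[0.62074068 0.30722804 0.167     ] -0.0029764262740757876
[0.62392775 0.30871298 0.167     ] -69.5178622894498
515
```

```bash
python3 -m crank '0 -0.02 0 0 0 0;0 -0.02 0 0 0 0;0 -0.02 0 0 0 0'; python3 -c "
from h import *
print(bot.job_done())"
```

```text
time: 40.3
ee_pos: [0.6261, 0.3074, 0.3063]
tcp_rot: [-90.0, -0.2, 14.7]
wrist_force: [-0.5, -0.5, -0.5]
opening: 0.0644
the job is handed in; nothing more can be done
None
```

I did the job in the order asked and handed it in at about 40 s. The hand-in gives no verdict.

- **Isolator off:** I turned it until the wrist torque rose at the stop. A wrist picture showed the bar along the mill's x.
- **Sorting:** Three lumps were present.
  - Two went in the pan, at about 320 g and 450 g.
  - The third, at about 195 g, went in the tray.
- **Tipping:** The lever went to its stop (39 N in x) and both lumps dropped into the bin. I then pushed the lever back to its rest stop (27 N in x). The next picture showed the pan level and empty.
- **Isolator on:** I turned it to the stop. The pictures before and after give 69.5° of turn, against 68.8° nominal.

The jars were not touched, and the arm was clear of everything at hand-in.

**Checks that disagreed or were weak:**
- The 195 g lump's shoulder torque suggested more like 400 g. The empty-arm reading it was compared with was taken while the arm was still settling, so I went by the wrist force, which stayed at about 1.9 N.
- The 320 g lump lies within the 45 g band where either answer counts.

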